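# Line up the green paints by shade

## Robot

A 6-joint arm with a two-finger parallel gripper is mounted at the origin on the work surface. World frame = base frame: x ahead of the robot, y to its left, z up, the work surface at z = 0. Lengths are in m, angles in rad, forces in N, time in s.
With the tool pointing down it reaches from about 0.225 to 0.875 m from the base axis. Payload 3.4 kg.
Tool frame: the origin (TCP) lies on the centre line of the jaws, within the pads' length; the fingertips stand 22 mm ahead of it and the grasp point (between the pads) lies 3 mm ahead of it; z points along the fingers, y is the line along which they close (so a half turn about z gives the same grasp; the last joint's range is limited). The gripper opens to 85 mm and grips with 20 to 120 N. Pads are 22 mm wide; open, the fingers measure 114 mm over their backs; the gripper's body (76 mm by 85 mm) begins 54 mm behind the grasp point. The pads swing forward as they close: fully open they stand 13 mm farther back than shut.
Start: joints at [-1.372, 0.276, 1.505, -0, 1.361, -0.121], TCP at [0.181, -0.546, 0.253] pointing down, gripper open.
Joint ranges: [-2.89, 2.89], [-0.75, 2.08], [0.22, 2.7], [-1.18, 4.32], [0.11, 2.71], [-2.7, 2.7]. Speed limits (rad/s): [2.57, 2.57, 3.14, 3.14, 3.14, 3.14].

## Interface

Orientations are given as a unit quaternion [w, x, y, z].
In Python, from rig import readout, optics, ticket gives the robot as it stands. The module is installed in compiled form; this text tells all that it offers.
- The arm moves only by the shell command python3 -m handwheel 'ROWS' [OPENING] [FORCE]. ROWS is a JSON object whose key "segments" holds a list of rows, 1 to 5 of them, each of 4 numbers: dx, dy, dz in m, then a turn about the tool's z in rad; each row shifts and turns the commanded pose from where the row before left it, along the tool's axes as they then stand; what a row does not reach is not made up. A row lasts 1/12 s, in which the tool goes at most 0.0417 m and 0.125 rad, less where a joint would pass 70% of its speed; a pose out of reach is approached as far as the arm can. OPENING is the finger opening in m, set as the command begins (- or left out keeps the last). The fingers move at their own pace and stop on an object; FORCE is the grip in N (left out, the last holds). Time passes only in rows, so rows that do not move let the fingers close. It prints the time, the measured TCP pose, the force, the opening and the grip force at its end. Input that does not fit is refused with a message, and nothing moves.
- readout.get_state(): the state, without advancing time (a new reading comes with each control period).
- optics.get_image(name): name is "scene" or "top" or "wrist"; returns a dict with "img" (400x640x3 uint8, red, green, blue), "camera_matrix" (3x3 intrinsics, pixels), "T" (4x4, takes a point from camera to world coordinates); the wrist camera has in their place "hand_eye" (4x4, takes a point from camera to tool coordinates, whose origin is the TCP and whose axes are the flange's). Camera axes: x right, y down, z forward; pixel columns grow to the right and rows downward; lengths in m; the calibration is good to about 2 mm. A picture is of the moment at which its call begins: read the wrist's pose just before it. There is no depth.
- ticket.sign_off(): hands the job in; it is judged then, once.
The state is a dict: "clock": time; "qpos": joint angles; "qd": joint speeds; "effort": joint torques, N m; "position": TCP position; "ee_rot": TCP orientation; "contact_force": force on the tool from outside, world axes, zero at the start; "moment": the same for the moment, N m; "width": finger opening in m; "gripper_force": force on a finger pad.
Only numpy, scipy, OpenCV 4.12 (cv2) and the standard library are available. Lean on these libraries where they do the work, as an engineer would, in place of code of your own. Each camera call takes 0.05 s, during which the arm holds its last target. There are 200 camera calls.

## Task

Line the four green paint bottles up on the blue strip in order of shade, one standing upright in the middle of each yellow mark: the palest on the mark next to the white end block, then ever darker, to the darkest on the mark at the other end. Let go of them all, and do not knock over or shift the cup with the blue lid.

Things in the scene. Friction and masses are not known exactly. Their poses are not given: they have to be found in the camera images.
- bottle_pale: Loose round paint dropper bottle, the palest, a whitish mint green (1st), cap and body in that one shade. 34 mm diameter, straight from its foot up to 60 mm, then a narrow pointed cap (21 mm wide or less) up to 88 mm. About 50 g. Stands upright at the start; origin at the centre of its underside, z up its axis. Grip it from above across the straight body.
- bottle_light: Loose round paint dropper bottle, light leaf green (2nd palest), cap and body in that one shade. 34 mm diameter, straight from its foot up to 60 mm, then a narrow pointed cap (21 mm wide or less) up to 88 mm. About 50 g. Stands upright at the start; origin at the centre of its underside, z up its axis. Grip it from above across the straight body.
- bottle_mid: Loose round paint dropper bottle, strong mid green (3rd), cap and body in that one shade. 34 mm diameter, straight from its foot up to 60 mm, then a narrow pointed cap (21 mm wide or less) up to 88 mm. About 50 g. Stands upright at the start; origin at the centre of its underside, z up its axis. Grip it from above across the straight body.
- bottle_dark: Loose round paint dropper bottle, darkest, nearly black bottle green (4th), cap and body in that one shade. 34 mm diameter, straight from its foot up to 60 mm, then a narrow pointed cap (21 mm wide or less) up to 88 mm. About 50 g. Stands upright at the start; origin at the centre of its underside, z up its axis. Grip it from above across the straight body.
- mark_a: One of four equal yellow round marks in a straight row, 80 mm apart, on the fixed blue strip (400 x 70 mm, top 12 mm over the table). A fixed disc of 48 mm diameter and 2 mm thick; origin at the centre of its underside, so its top, on which a bottle stands, is 2 mm above the origin and 14 mm above the table. The letter says nothing about its place in the row. Its y axis runs along the row.
- mark_b: One of four equal yellow round marks in a straight row, 80 mm apart, on the fixed blue strip (400 x 70 mm, top 12 mm over the table). A fixed disc of 48 mm diameter and 2 mm thick; origin at the centre of its underside, so its top, on which a bottle stands, is 2 mm above the origin and 14 mm above the table. The letter says nothing about its place in the row. Its y axis runs along the row.
- mark_c: One of four equal yellow round marks in a straight row, 80 mm apart, on the fixed blue strip (400 x 70 mm, top 12 mm over the table). A fixed disc of 48 mm diameter and 2 mm thick; origin at the centre of its underside, so its top, on which a bottle stands, is 2 mm above the origin and 14 mm above the table. The letter says nothing about its place in the row. Its y axis runs along the row.
- mark_d: One of four equal yellow round marks in a straight row, 80 mm apart, on the fixed blue strip (400 x 70 mm, top 12 mm over the table). A fixed disc of 48 mm diameter and 2 mm thick; origin at the centre of its underside, so its top, on which a bottle stands, is 2 mm above the origin and 14 mm above the table. The letter says nothing about its place in the row. Its y axis runs along the row.
- white_block: Fixed white block, 50 mm across the strip, 24 mm along it, 22 mm high, on one end of the strip, in line with the marks and 55 mm from the nearest mark's centre; origin at the centre of its underside, 12 mm above the table. It shows the pale end of the row; a like black block stands at the other end.
- cup: Loose white mixing cup with a blue lid, 58 mm diameter, 54 mm high, about 90 g, standing among the bottles; origin at the centre of its underside. Not to be disturbed. Near it, left and right, stand two fixed square rinse bottles with orange caps (38 mm square, 84 mm high), not part of the job.

How it is judged:
At the end, for the whole second after the job is handed in: Each bottle stands upright (within 0.1 rad) on a yellow mark, within 12 mm of its centre, at rest and released; counted from the white block the order is pale, light, mid, dark (55, 135, 215 and 295 mm from the block, each within 20 mm) ((horizontal distance between bottle_pale and mark_a below 0.012 m or horizontal distance between bottle_pale and mark_b below 0.012 m or horizontal distance between bottle_pale and mark_c below 0.012 m or horizontal distance between bottle_pale and mark_d below 0.012 m) and horizontal distance between bottle_pale and white_block between 0.035 and 0.075 m and height (world z) of bottle_pale between 0.01 and 0.019 m and angle between each of bottle_pale, bottle_light, bottle_mid, bottle_dark's own z axis and vertical below 0.1 rad and linear speed of each of bottle_pale, bottle_light, bottle_mid, bottle_dark below 0.02 m/s and angular speed of each of bottle_pale, bottle_light, bottle_mid, bottle_dark below 0.2 rad/s and (horizontal distance between bottle_light and mark_a below 0.012 m or horizontal distance between bottle_light and mark_b below 0.012 m or horizontal distance between bottle_light and mark_c below 0.012 m or horizontal distance between bottle_light and mark_d below 0.012 m) and horizontal distance between bottle_light and white_block between 0.115 and 0.155 m and height (world z) of bottle_light between 0.01 and 0.019 m and (horizontal distance between bottle_mid and mark_a below 0.012 m or horizontal distance between bottle_mid and mark_b below 0.012 m or horizontal distance between bottle_mid and mark_c below 0.012 m or horizontal distance between bottle_mid and mark_d below 0.012 m) and horizontal distance between bottle_mid and white_block between 0.195 and 0.235 m and height (world z) of bottle_mid between 0.01 and 0.019 m and (horizontal distance between bottle_dark and mark_a below 0.012 m or horizontal distance between bottle_dark and mark_b below 0.012 m or horizontal distance between bottle_dark and mark_c below 0.012 m or horizontal distance between bottle_dark and mark_d below 0.012 m) and horizontal distance between bottle_dark and white_block between 0.275 and 0.315 m and height (world z) of bottle_dark between 0.01 and 0.019 m); the robot touches nothing.
It fails at once if the cup with the blue lid is shifted by more than 30 mm or tipped by more than 0.4 rad (distance of cup from where it was at the start of the episode above 0.03 m or angle between cup's own z axis and vertical above 0.4 rad).
It also fails if it takes over 99 s, if anything falls off the work surface, if the arm or the gripper's body presses on something with over 40 N, if the wrist force passes 120 N, or if a joint passes its speed limit or range.

## Working session

There is one attempt and no reset: what is moved stays moved. The work goes in short steps, Python scripts to look and compute and a shell command to move; the robot and the scene stay as the last step left them, time stands still between calls to the robot, and variables do not carry over. Pictures are saved under pics/ and viewed, at most 14 in all, crops included, and the job is handed in when it is done.

```bash
mkdir -p pics
python3 - <<'E'
from rig import readout, optics
import cv2
for n in("top","scene"):
    d=optics.get_image(n); cv2.imwrite(f"pics/{n}0.png",d["img"][:,:,::-1]); print(d["camera_matrix"],d["T"])
s=readout.get_state(); print(s)
E
```

```text
[[419.07467368   0.         321.71558457]
 [  0.         419.07467368 197.37904361]
 [  0.           0.           1.        ]] [[ 0.00556461 -0.99955417  0.02933412  0.50817257]
 [-0.99995069 -0.00532076  0.00838437 -0.00713499]
 [-0.00822456 -0.02937933 -0.9995345   0.97656962]
 [ 0.          0.          0.          1.        ]]
[[406.02524942   0.         319.40509594]
 [  0.         406.02524942 193.52493486]
 [  0.           0.           1.        ]] [[-0.33854666  0.6209044  -0.70701053  1.22747704]
 [ 0.94081513  0.23606747 -0.24318519  0.22759814]
 [ 0.01590743 -0.74749574 -0.66407611  0.68006647]
 [ 0.          0.          0.          1.        ]]
{'clock': 0.1, 'qpos': array([-1.37204035e+00,  2.76531939e-01,  1.50603221e+00,  4.56209026e-05,
        1.36076870e+00, -1.21019383e-01]), 'qd': array([ 0.00031013, -0.00178998, -0.00212169,  0.00101523, -0.00122035,
       -0.00093437]), 'effort': array([ 9.65087856e-04, -4.17700195e+01, -2.46405923e+01, -2.12670780e-04,
        5.72242396e-03,  1.37508300e-05]), 'position': array([ 0.18065893, -0.5453889 ,  0.25251588]), 'ee_rot': array([-8.70308282e-04,  9.87245558e-01,  1.59202544e-01, -1.15225364e-05]), 'contact_force': array([-0.45317762,  0.59657598,  0.33759816]), 'moment': array([-0.02093111, -0.01910986,  0.05965582]), 'gripper_force': 0.0, 'width': 0.08556559472536437}
```

View pics/top0.png

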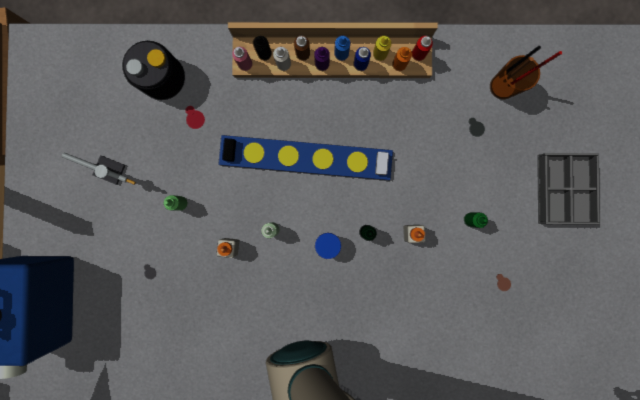

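View pics/scene0.png

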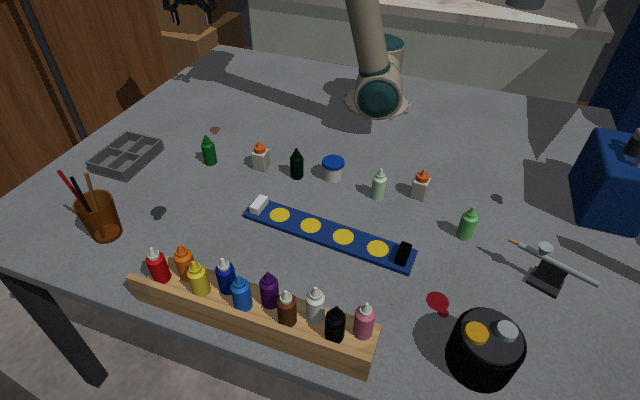

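The top view shows the strip with its white end at (383,163) and black end at (230,150). The bottles are light (172,203), pale (269,230), dark (368,232) and mid (480,220), with the cup at (328,246). The scene view agrees. Next I measure.

```bash
cat > h.py <<'E'
import cv2,numpy as np
from rig import optics,readout
def ray(d,p):
    K,T=d["camera_matrix"],d["T"]; v=T[:3,:3]@np.linalg.inv(K)@[p[0],p[1],1]; return T[:3,3],v/np.linalg.norm(v)
def plane(d,p,z):
    o,v=ray(d,p); return o+v*(z-o[2])/v[2]
def meet(a,b):
    A=[];B=[]
    for o,v in(a,b):
        M=np.eye(3)-np.outer(v,v);A.append(M);B.append(M@o)
    return np.linalg.lstsq(np.vstack(A),np.hstack(B),rcond=None)[0]
def blob(img,near,mask,r=22):
    n,l,s,c=cv2.connectedComponentsWithStats(mask.astype(np.uint8))
    k=[i for i in range(1,n) if s[i,4]>=25 and np.hypot(*(c[i]-near))<r]
    if not k:return None
    i=max(k,key=lambda i:s[i,4]); return c[i],s[i]
def green(img):
    h=cv2.cvtColor(img,cv2.COLOR_RGB2HSV).astype(int); return (h[...,0]>40)&(h[...,0]<88)&(h[...,1]>35)
def yellow(img):
    h=cv2.cvtColor(img,cv2.COLOR_RGB2HSV).astype(int); return (h[...,0]>22)&(h[...,0]<35)&(h[...,1]>150)&(h[...,2]>90)
E
python3 - <<'E'
from h import *
np.set_printoptions(precision=4,suppress=True)
t=optics.get_image("top");s=optics.get_image("scene")
gt,gs=green(t["img"]),green(s["img"])
for n,a,b in(("pale",(269,230),(379,184)),("light",(172,203),(468,223)),("mid",(480,220),(209,150)),("dark",(368,232),(297,164))):
    A,B=blob(t["img"],a,gt),blob(s["img"],b,gs)
    if A is None or B is None: print(n,A,B);continue
    print(n,A,B,meet(ray(t,A[0]),ray(s,B[0])),"top@.035",plane(t,A[0],.035))
yt,ys=yellow(t["img"]),yellow(s["img"])
for a,b in(((254,153),(377,249)),((288,156),(343,237)),((323,159),(311,226)),((357,162),(280,215))):
    A,B=blob(0,a,yt),blob(0,b,ys); print("mark",A[0],plane(t,A[0],.014),plane(s,B[0],.014))
E
```

```text
pale (array([271.2733, 229.68  ]), array([263, 223,  16,  15, 150], dtype=int32)) (array([377.931 , 186.3135]), array([371, 169,  15,  32, 319], dtype=int32)) [0.4623 0.115  0.0325] top@.035 [0.4627 0.1136 0.035 ]
light (array([174.7308, 202.4936]), array([163, 195,  25,  16, 312], dtype=int32)) (array([466.8704, 224.4733]), array([456, 207,  22,  34, 486], dtype=int32)) [0.5224 0.3322 0.0355] top@.035 [0.5225 0.3319 0.035 ]
mid (array([475.64  , 219.4892]), array([464, 212,  24,  16, 325], dtype=int32)) (array([208.4101, 151.3792]), array([201, 135,  16,  31, 356], dtype=int32)) [ 0.4883 -0.3436  0.0368] top@.035 [ 0.4881 -0.3439  0.035 ]
dark (array([367.8511, 232.3777]), array([360, 226,  17,  14, 188], dtype=int32)) (array([296.2888, 164.9907]), array([290, 148,  13,  32, 322], dtype=int32)) [ 0.4578 -0.1026  0.0355] top@.035 [ 0.4579 -0.103   0.035 ]
mark [253.5113 152.301 ] [0.6397 0.159  0.014 ] [0.6407 0.1598 0.014 ]
mark [288.     155.3831] [0.6329 0.0792 0.014 ] [0.6339 0.0804 0.014 ]
mark [322.4199 158.4071] [ 0.6263 -0.0002  0.014 ] [0.6273 0.0006 0.014 ]
mark [357.0543 161.4696] [ 0.6196 -0.08    0.014 ] [ 0.6208 -0.0789  0.014 ]
```

```bash
python3 -m handwheel '{"segments":[[0,0,0.008,-0.125],[0,0,0.008,-0.125],[0,0,0.008,-0.125],[0,0,0.008,-0.125],[0,0,0.008,-0.125]]}' 0.07; python3 -m handwheel '{"segments":[[0,0,0.008,-0.125],[0,0,0.008,-0.125],[0,0,0.008,-0.125],[0,0,0.008,-0.125],[0,0,0.008,-0.125]]}'
```

```text
clock: 0.62
position: [0.1807, -0.5457, 0.2127]
ee_rot: [-0.0, 0.889, 0.458, 0.0]
contact_force: [0.4, -0.2, 0.0]
width: 0.0699
gripper_force: 0.0
clock: 1.03
position: [0.1808, -0.5457, 0.1727]
ee_rot: [-0.0, 0.705, 0.709, 0.0]
contact_force: [-0.3, 0.2, -0.9]
width: 0.0696
gripper_force: 0.0
```

```bash
python3 -m handwheel '{"segments":[[0.0202,0.0307,0,0],[0.0202,0.0307,0,0],[0.0202,0.0307,0,0],[0.0202,0.0307,0,0],[0.0202,0.0307,0,0]]}' >/dev/null; python3 -m handwheel '{"segments":[[0.0202,0.0307,0,0],[0.0202,0.0307,0,0],[0.0202,0.0307,0,0],[0.0202,0.0307,0,0],[0.0202,0.0307,0,0]]}'; python3 -m handwheel '{"segments":[[0,0,0,0]]}'
python3 - <<'E'
from h import *
d=optics.get_image("wrist"); cv2.imwrite("pics/w1.png",d["img"][:,:,::-1]); print(d["camera_matrix"],d["hand_eye"])
E
```

```text
clock: 1.87
position: [0.4893, -0.3429, 0.1732]
ee_rot: [-0.0, 0.707, 0.707, -0.0]
contact_force: [0.4, 0.2, 0.1]
width: 0.0698
gripper_force: 0.0
clock: 1.95
position: [0.4932, -0.3404, 0.1732]
ee_rot: [0.001, 0.706, 0.708, 0.002]
contact_force: [0.2, -0.1, -0.2]
width: 0.0699
gripper_force: 0.0
[[290.99290878   0.         317.04345428]
 [  0.         290.99290878 200.45493297]
 [  0.           0.           1.        ]] [[-7.16758017e-04 -9.63468980e-01 -2.67818989e-01  6.67591687e-02]
 [ 9.99999610e-01 -8.28579427e-04  3.04507304e-04 -7.41102162e-04]
 [-5.15292646e-04 -2.67818666e-01  9.63469199e-01 -1.20295823e-01]
 [ 0.00000000e+00  0.00000000e+00  0.00000000e+00  1.00000000e+00]]
```

View pics/w1.png

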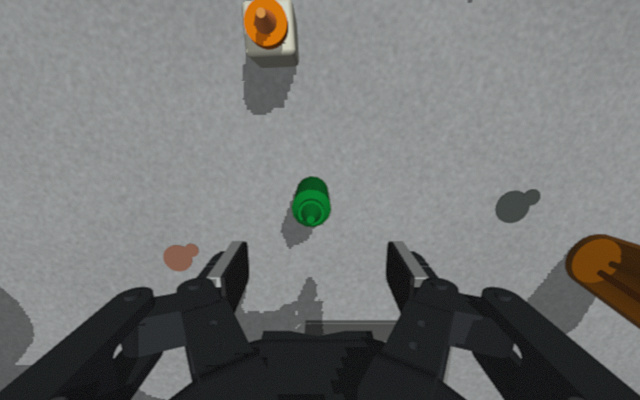

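The wrist view shows the mid bottle between the fingers, with its cap tip near (312,212). I check the arm has settled and confirm the position by ray.

```bash
cat >> h.py <<'E'
from scipy.spatial.transform import Rotation as R
def wrist():
    s=readout.get_state(); d=optics.get_image("wrist"); q=s["ee_rot"]
    M=np.eye(4);M[:3,:3]=R.from_quat([q[1],q[2],q[3],q[0]]).as_matrix();M[:3,3]=s["position"]
    d["T"]=M@d["hand_eye"];return d,s
E
python3 -m handwheel '{"segments":[[0,0,0,0],[0,0,0,0]]}' | head -2
python3 - <<'E'
from h import *
d,s=wrist(); A=blob(0,(312,205),green(d["img"]),40); print(A,plane(d,A[0],.05),s["position"],s["qpos"])
E
```

```text
clock: 2.17
position: [0.4871, -0.3446, 0.1731]
(array([318.73138129, 197.57861235]), array([ 299,  172,   40,   51, 1571], dtype=int32)) [ 0.48776717 -0.34286474  0.05      ] [ 0.4870995  -0.34455481  0.1730562 ] [-7.31769917e-01  3.62016304e-01  1.58294109e+00 -8.54646666e-04
  1.19745124e+00 -7.30087405e-01]
```

```bash
python3 -m handwheel '{"segments":[[0.001,0.001,0.032,0],[0,0,0.032,0],[0,0,0.032,0],[0,0,0.031,0],[0,0,0,0]]}'; python3 -m handwheel '{"segments":[[0,0,0,0],[0,0,0,0],[0,0,0,0],[0,0,0,0],[0,0,0,0]]}' 0.025 30
```

```text
clock: 2.63
position: [0.4842, -0.3413, 0.0408]
ee_rot: [-0.006, 0.708, 0.706, -0.001]
contact_force: [0.0, 0.7, -0.4]
width: 0.07
gripper_force: 0.0
clock: 3.05
position: [0.49, -0.3447, 0.0488]
ee_rot: [0.003, 0.707, 0.707, -0.0]
contact_force: [-0.3, -1.1, 7.2]
width: 0.0333
gripper_force: 30.2
```

```bash
python3 -m handwheel '{"segments":[[0,0,-0.02,0],[0,0,-0.03,0],[0,0,-0.03,0],[0,0,-0.03,0],[0,0,-0.01,0]]}' |grep -v ee; python3 -m handwheel '{"segments":[[0.0353,0.0121,0,0],[0.0353,0.0121,0,0],[0.0353,0.0121,0,0],[0.0353,0.0121,0,0],[0.0353,0.0121,0,0]]}' >/dev/null;python3 -m handwheel '{"segments":[[0.0353,0.0121,0,0],[0.0353,0.0121,0,0],[0.0353,0.0121,0,0],[0.0353,0.0121,0,0],[0.0353,0.0121,0,0]]}'>/dev/null; python3 -m handwheel '{"segments":[[0.0353,0.0121,0,0],[0.0353,0.0121,0,0],[0,0,0,0],[0,0,0,0],[0,0,0,0]]}';python3 -m handwheel '{"segments":[[0,0,0,0],[0,0,0,0],[0,0,0,0]]}'
```

```text
clock: 3.47
position: [0.491, -0.3447, 0.1718]
contact_force: [1.5, -0.7, -0.6]
width: 0.0334
gripper_force: 30.0
clock: 4.72
position: [0.6339, 0.0801, 0.1657]
ee_rot: [-0.0, 0.707, 0.707, -0.001]
contact_force: [0.2, -0.5, -0.4]
width: 0.0333
gripper_force: 30.0
clock: 4.97
position: [0.6343, 0.0789, 0.1664]
ee_rot: [0.0, 0.708, 0.706, -0.0]
contact_force: [-0.7, -0.3, -0.9]
width: 0.033
gripper_force: 30.0
```

```bash
python3 -m handwheel '{"segments":[[0,0,0.03,0],[0,0,0.03,0],[0,0,0.02,0],[0,0,0.012,0],[0,0,0.006,0]]}'; python3 -m handwheel '{"segments":[[0,0,0,0],[0,0,0.003,0],[0,0,0.003,0],[0,0,0,0],[0,0,0,0]]}'
python3 - <<'E'
from h import *
d,s=wrist(); cv2.imwrite("pics/w2.png",d["img"][:,:,::-1])
A=optics.get_image("scene"); cv2.imwrite("pics/s2.png",cv2.resize(A["img"][130:330,180:500,::-1],None,fx=2,fy=2))
E
```

```text
clock: 5.38
position: [0.6331, 0.0792, 0.0661]
ee_rot: [-0.001, 0.708, 0.706, -0.001]
contact_force: [-0.2, 0.1, -1.6]
width: 0.033
gripper_force: 30.1
clock: 5.8
position: [0.635, 0.0802, 0.063]
ee_rot: [0.001, 0.707, 0.707, 0.0]
contact_force: [-0.3, -0.3, -0.2]
width: 0.0331
gripper_force: 30.1
```

View pics/s2.png

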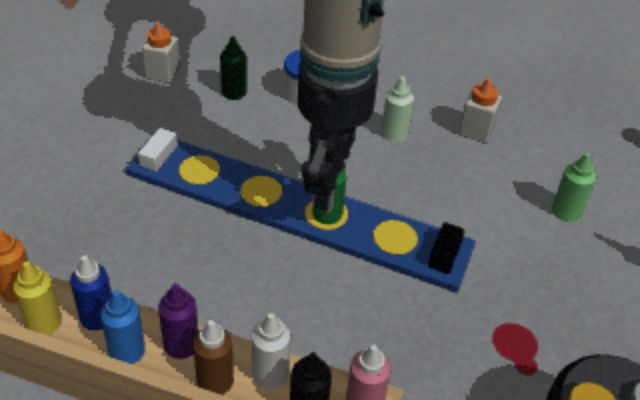

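The mid bottle is held upright over the third mark from the white block, at about (327,215) in the crop. I lower it to contact.

```bash
python3 -m handwheel '{"segments":[[0,0,0.002,0],[0,0,0,0],[0,0,0.001,0],[0,0,0,0],[0,0,0,0]]}'|grep -v ee
```

```text
clock: 6.32
position: [0.6349, 0.0804, 0.0627]
contact_force: [-4.9, 0.3, 15.6]
width: 0.0335
gripper_force: 31.5
```

```bash
python3 -m handwheel '{"segments":[[0,0,-0.001,0],[0,0,0,0],[0,0,0,0],[0,0,0,0]]}' 0.07 |grep -v ee;python3 -m handwheel '{"segments":[[0,0,-0.02,0],[0,0,-0.03,0],[0,0,-0.03,0],[0,0,-0.03,0],[0,0,0,0]]}'
python3 - <<'E'
from h import *
d,s=wrist(); cv2.imwrite("pics/w3.png",d["img"][:,:,::-1]); print(s["position"])
E
```

```text
clock: 6.65
position: [0.6345, 0.0803, 0.06]
contact_force: [0.6, 0.1, 0.6]
width: 0.0696
gripper_force: 0.0
clock: 7.07
position: [0.6383, 0.0804, 0.1766]
ee_rot: [0.004, 0.707, 0.707, 0.004]
contact_force: [0.5, -0.6, 1.3]
width: 0.07
gripper_force: 0.0
[0.6383122  0.08039771 0.17662252]
```

View pics/w3.png

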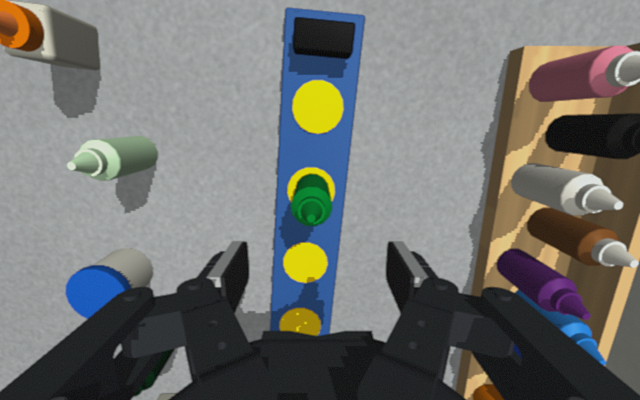

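The mid bottle stands upright on its mark, with its cap at (312,205). Next is the dark bottle.

```bash
python3 -m handwheel '{"segments":[[-0.0261,-0.0251,0,0],[-0.0261,-0.0251,0,0],[-0.0261,-0.0251,0,0],[-0.0261,-0.0251,0,0],[-0.0261,-0.0251,0,0]]}' >/dev/null;python3 -m handwheel '{"segments":[[-0.0261,-0.0251,0,0],[-0.0261,-0.0251,0,0],[0,0,0,0],[0,0,0,0],[0,0,0,0]]}';python3 -m handwheel '{"segments":[[0,0,0,0],[0,0,0,0],[0,0,0,0]]}' |head -2
python3 - <<'E'
from h import *
d,s=wrist(); A=blob(0,(318,200),green(d["img"]),50); print(A,A and plane(d,A[0],.05),s["position"])
E
```

```text
clock: 7.95
position: [0.4587, -0.1021, 0.1696]
ee_rot: [-0.0, 0.708, 0.706, 0.0]
contact_force: [0.6, 0.1, 0.1]
width: 0.0698
gripper_force: 0.0
clock: 8.2
position: [0.4594, -0.1015, 0.17]
(array([316.1442953 , 199.37114094]), array([ 297,  174,   39,   50, 1490], dtype=int32)) [ 0.45791474 -0.1005781   0.05      ] [ 0.45936916 -0.10151803  0.17002661]
```

```bash
python3 -m handwheel '{"segments":[[0,-0.001,0.03,0],[0,0,0.03,0],[0,0,0.03,0],[0,0,0.02,0],[0,0,0.012,0]]}'|grep -v ee; python3 -m handwheel '{"segments":[[0,0,0,0],[0,0,0,0],[0,0,0,0]]}';python3 -m handwheel '{"segments":[[0,0,0,0],[0,0,0,0],[0,0,0,0],[0,0,0,0],[0,0,0,0]]}' 0.025 30
```

```text
clock: 8.67
position: [0.4565, -0.1012, 0.0459]
contact_force: [-0.1, 0.5, 0.4]
width: 0.0699
gripper_force: 0.0
clock: 8.92
position: [0.4587, -0.1023, 0.049]
ee_rot: [0.001, 0.707, 0.707, 0.0]
contact_force: [0.6, 0.5, 0.2]
width: 0.0701
gripper_force: 0.0
clock: 9.33
position: [0.4583, -0.1025, 0.0492]
ee_rot: [0.001, 0.707, 0.707, 0.0]
contact_force: [-0.6, 0.1, 6.8]
width: 0.0334
gripper_force: 29.5
```

```bash
python3 -m handwheel '{"segments":[[0,0,-0.02,0],[0,0,-0.03,0],[0,0,-0.03,0],[0,0,-0.03,0],[0,0,-0.01,0]]}' |grep -v ee; python3 -m handwheel '{"segments":[[0.0327,0.0227,0,0],[0.0327,0.0227,0,0],[0.0327,0.0227,0,0],[0.0327,0.0227,0,0],[0.0327,0.0227,0,0]]}' >/dev/null;python3 -m handwheel '{"segments":[[0.0327,0.0227,0,0],[0.0327,0.0227,0,0],[0.0327,0.0227,0,0],[0,0,0,0],[0,0,0,0]]}'>/dev/null;python3 -m handwheel '{"segments":[[0,0,0,0],[0,0,0,0],[0,0,0,0],[0,0,0,0]]}'
```

```text
clock: 9.75
position: [0.4598, -0.1031, 0.1725]
contact_force: [0.5, 0.1, -0.5]
width: 0.0333
gripper_force: 30.1
clock: 10.92
position: [0.6391, 0.1579, 0.1686]
ee_rot: [0.0, 0.708, 0.706, -0.0]
contact_force: [0.2, 0.1, -0.3]
width: 0.033
gripper_force: 30.2
```

```bash
python3 -m handwheel '{"segments":[[0.001,0.001,0.03,0],[0,0,0.03,0],[0,0,0.02,0],[0,0,0.014,0],[0,0,0.007,0]]}' >/dev/null; python3 -m handwheel '{"segments":[[0,0,0.002,0],[0,0,0,0],[0,0,0,0],[0,0,0.002,0],[0,0,0,0]]}';python3 -m handwheel '{"segments":[[0,0,0.001,0],[0,0,0,0],[0,0,0,0]]}'
```

```text
clock: 11.75
position: [0.6411, 0.1602, 0.0642]
ee_rot: [0.001, 0.707, 0.707, 0.001]
contact_force: [0.4, -0.2, -0.2]
width: 0.0332
gripper_force: 30.2
clock: 12.0
position: [0.6411, 0.1603, 0.0633]
ee_rot: [0.001, 0.707, 0.707, 0.001]
contact_force: [-0.1, -0.4, 5.0]
width: 0.0331
gripper_force: 30.5
```

```bash
python3 -m handwheel '{"segments":[[0,0,0,0],[0,0,0,0],[0,0,0,0],[0,0,0,0]]}' 0.07 |grep -v ee;python3 -m handwheel '{"segments":[[0,0,-0.02,0],[0,0,-0.03,0],[0,0,-0.03,0],[0,0,-0.03,0],[0,0,0,0]]}'>/dev/null; python3 -m handwheel '{"segments":[[-0.0091,-0.0357,0,0],[-0.0091,-0.0357,0,0],[-0.0091,-0.0357,0,0],[-0.0091,-0.0357,0,0],[-0.0091,-0.0357,0,0]]}' >/dev/null;python3 -m handwheel '{"segments":[[0,0,0,0],[0,0,0,0],[0,0,0,0],[0,0,0,0],[0,0,0,0]]}'
python3 - <<'E'
from h import *
d,s=wrist(); A=blob(0,(318,200),green(d["img"]),50); print(A,A and plane(d,A[0],.05),s["position"]); cv2.imwrite("pics/w4.png",d["img"][:,:,::-1])
E
```

```text
clock: 12.33
position: [0.6403, 0.1601, 0.0619]
contact_force: [0.2, -0.0, 0.6]
width: 0.0699
gripper_force: 0.0
clock: 13.58
position: [0.4636, 0.115, 0.1723]
ee_rot: [0.0, 0.707, 0.707, 0.0]
contact_force: [0.2, 0.4, 0.5]
width: 0.0701
gripper_force: 0.0
(array([315.96975252, 196.07332722]), array([ 297,  171,   40,   50, 1091], dtype=int32)) [0.46216193 0.11828709 0.05      ] [0.46360748 0.11503741 0.17229944]
```

View pics/w4.png

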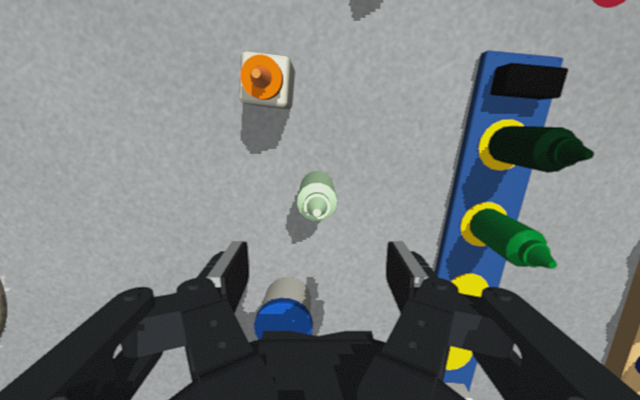

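The dark and mid bottles stand on their marks. The pale bottle is centred at about (317,196).

```bash
python3 -m handwheel '{"segments":[[0.0015,-0.001,0.03,0],[0,0,0.03,0],[0,0,0.03,0],[0,0,0.02,0],[0,0,0.013,0]]}'>/dev/null; python3 -m handwheel '{"segments":[[0,0,0,0],[0,0,0,0],[0,0,0,0]]}' |grep -v ee;python3 -m handwheel '{"segments":[[0,0,0,0],[0,0,0,0],[0,0,0,0],[0,0,0,0],[0,0,0,0]]}' 0.025 30;python3 -m handwheel '{"segments":[[0,0,-0.02,0],[0,0,-0.03,0],[0,0,-0.03,0],[0,0,-0.03,0],[0,0,-0.01,0]]}' |grep -v ee
```

```text
clock: 14.3
position: [0.4623, 0.1165, 0.0498]
contact_force: [-0.2, -0.3, 0.2]
width: 0.0701
gripper_force: 0.0
clock: 14.72
position: [0.4618, 0.1164, 0.0502]
ee_rot: [0.001, 0.707, 0.707, 0.001]
contact_force: [-1.1, 0.6, 6.2]
width: 0.0332
gripper_force: 29.6
clock: 15.13
position: [0.4631, 0.1166, 0.1734]
contact_force: [0.4, 0.3, -0.3]
width: 0.0333
gripper_force: 30.2
```

```bash
python3 -m handwheel '{"segments":[[-0.028,0.0226,0,0],[-0.028,0.0226,0,0],[-0.028,0.0226,0,0],[-0.028,0.0226,0,0],[-0.028,0.0226,0,0]]}' >/dev/null;python3 -m handwheel '{"segments":[[-0.028,0.0226,0,0],[-0.028,0.0226,0,0],[0,0,0,0],[0,0,0,0],[0,0,0,0]]}'>/dev/null;python3 -m handwheel '{"segments":[[0,0,0,0],[0,0,0,0],[0,0,0,0]]}'
```

```text
clock: 16.22
position: [0.6184, -0.0788, 0.1696]
ee_rot: [-0.0, 0.707, 0.707, -0.0]
contact_force: [0.8, 0.4, -0.8]
width: 0.0331
gripper_force: 30.2
```

```bash
python3 -m handwheel '{"segments":[[-0.0005,0.0015,0.03,0],[0,0,0.03,0],[0,0,0.02,0],[0,0,0.014,0],[0,0,0.007,0]]}' >/dev/null; python3 -m handwheel '{"segments":[[0,0,0.002,0],[0,0,0,0],[0,0,0,0],[0,0,0.002,0],[0,0,0,0]]}'|grep -v ee;python3 -m handwheel '{"segments":[[0,0,0.001,0],[0,0,0,0],[0,0,0,0]]}'
```

```text
clock: 17.05
position: [0.6211, -0.0805, 0.0652]
contact_force: [-0.3, -1.3, -0.1]
width: 0.0334
gripper_force: 30.3
clock: 17.3
position: [0.6211, -0.0805, 0.0643]
ee_rot: [0.001, 0.707, 0.707, 0.0]
contact_force: [-0.6, 0.7, 4.3]
width: 0.033
gripper_force: 30.5
```

```bash
python3 -m handwheel '{"segments":[[0,0,0,0],[0,0,0,0],[0,0,0,0],[0,0,0,0]]}' 0.07 |grep -v ee;python3 -m handwheel '{"segments":[[0,0,-0.02,0],[0,0,-0.03,0],[0,0,-0.03,0],[0,0,-0.03,0],[0,0,0,0]]}'>/dev/null; python3 -m handwheel '{"segments":[[0.0375,-0.009,0,0],[0.0375,-0.009,0,0],[0.0375,-0.009,0,0],[0.0375,-0.009,0,0],[0.0375,-0.009,0,0]]}' >/dev/null; python3 -m handwheel '{"segments":[[0.0375,-0.009,0,0],[0.0375,-0.009,0,0],[0.0375,-0.009,0,0],[0.0375,-0.009,0,0],[0.0375,-0.009,0,0]]}' >/dev/null;python3 -m handwheel '{"segments":[[0.0375,-0.009,0,0],[0,0,0,0],[0,0,0,0],[0,0,0,0],[0,0,0,0]]}'>/dev/null;python3 -m handwheel '{"segments":[[0,0,0,0],[0,0,0,0],[0,0,0,0]]}'
python3 - <<'E'
from h import *
d,s=wrist(); A=blob(0,(318,200),green(d["img"]),50); print(A,A and plane(d,A[0],.05),s["position"])
E
```

```text
clock: 17.63
position: [0.6203, -0.0803, 0.063]
contact_force: [-0.5, 0.9, 0.5]
width: 0.07
gripper_force: 0.0
clock: 19.55
position: [0.5224, 0.3312, 0.1733]
ee_rot: [0.0, 0.708, 0.706, -0.0]
contact_force: [-0.3, 0.3, 0.0]
width: 0.0703
gripper_force: 0.0
(array([317.8873592, 196.6339174]), array([ 298,  171,   41,   51, 1598], dtype=int32)) [0.52248057 0.33367648 0.05      ] [0.5223853  0.33122662 0.1733318 ]
```

```bash
python3 -m handwheel '{"segments":[[0.0015,0,0.03,0],[0,0,0.03,0],[0,0,0.03,0],[0,0,0.02,0],[0,0,0.014,0]]}'>/dev/null; python3 -m handwheel '{"segments":[[0,0,0,0],[0,0,0,0],[0,0,0,0]]}' |grep -v ee;python3 -m handwheel '{"segments":[[0,0,0,0],[0,0,0,0],[0,0,0,0],[0,0,0,0],[0,0,0,0]]}' 0.025 30;python3 -m handwheel '{"segments":[[0,0,-0.02,0],[0,0,-0.03,0],[0,0,-0.03,0],[0,0,-0.03,0],[0,0,-0.02,0]]}' |grep -v ee
```

```text
clock: 20.27
position: [0.5229, 0.334, 0.0503]
contact_force: [0.2, 0.5, 0.3]
width: 0.0698
gripper_force: 0.0
clock: 20.68
position: [0.5225, 0.3341, 0.0505]
ee_rot: [0.0, 0.707, 0.707, 0.001]
contact_force: [-0.2, -0.7, 5.9]
width: 0.0332
gripper_force: 29.6
clock: 21.1
position: [0.5226, 0.3342, 0.1822]
contact_force: [0.1, -0.1, -0.7]
width: 0.0328
gripper_force: 30.1
```

```bash
python3 -m handwheel '{"segments":[[-0.037,0.0116,0,0],[-0.037,0.0116,0,0],[-0.037,0.0116,0,0],[-0.037,0.0116,0,0],[-0.037,0.0116,0,0]]}' >/dev/null;python3 -m handwheel '{"segments":[[-0.037,0.0116,0,0],[-0.037,0.0116,0,0],[-0.037,0.0116,0,0],[-0.037,0.0116,0,0],[0,0,0,0]]}'>/dev/null;python3 -m handwheel '{"segments":[[0,0,0,0],[0,0,0,0],[0,0,0,0],[0,0,0,0],[0,0,0,0]]}'
```

```text
clock: 22.35
position: [0.6256, 0.0021, 0.1794]
ee_rot: [-0.0, 0.707, 0.707, 0.0]
contact_force: [0.3, -0.5, -0.8]
width: 0.0331
gripper_force: 30.1
```

```bash
python3 -m handwheel '{"segments":[[-0.0017,0.001,0.035,0],[0,0,0.035,0],[0,0,0.02,0],[0,0,0.014,0],[0,0,0.007,0]]}' >/dev/null; python3 -m handwheel '{"segments":[[0,0,0.002,0],[0,0,0,0],[0,0,0,0],[0,0,0.001,0],[0,0,0,0]]}'|grep -v ee;python3 -m handwheel '{"segments":[[0,0,0.001,0],[0,0,0,0],[0,0,0,0]]}'
```

```text
clock: 23.18
position: [0.6277, -0.0011, 0.0664]
contact_force: [0.5, 0.2, 0.2]
width: 0.0329
gripper_force: 30.1
clock: 23.43
position: [0.6271, -0.0011, 0.0645]
ee_rot: [0.0, 0.707, 0.707, 0.0]
contact_force: [0.1, 0.0, 0.3]
width: 0.0333
gripper_force: 30.1
```

```bash
python3 -m handwheel '{"segments":[[0,0,0.001,0],[0,0,0,0],[0,0,0,0]]}'|grep -v ee;python3 -m handwheel '{"segments":[[0,0,0,0],[0,0,0,0],[0,0,0,0],[0,0,0,0]]}' 0.07 |grep -v ee;python3 -m handwheel '{"segments":[[0,0,-0.02,0],[0,0,-0.03,0],[0,0,-0.03,0],[0,0,-0.03,0],[0,0,-0.04,0]]}'>/dev/null; python3 -m handwheel '{"segments":[[0,-0.04,0,0],[0,-0.04,0,0],[0,-0.04,0,0],[0,-0.04,0,0],[0,-0.04,0,0]]}' >/dev/null;python3 -m handwheel '{"segments":[[0,-0.04,0,0],[0,0,0,0],[0,0,0,0],[0,0,0,0],[0,0,0,0]]}'
python3 - <<'E'
from h import *
np.set_printoptions(precision=4,suppress=True)
t=optics.get_image("top");s=optics.get_image("scene")
cv2.imwrite("pics/s9.png",cv2.resize(s["img"][130:330,180:500,::-1],None,fx=2,fy=2))
cv2.imwrite("pics/t9.png",cv2.resize(t["img"][110:270,150:450,::-1],None,fx=2.5,fy=2.5))
gt,gs=green(t["img"]),green(s["img"])
K=t["camera_matrix"]
def px(d,P):
    c=np.linalg.inv(d["T"])@[*P,1]; c=d["camera_matrix"]@c[:3]; return c[:2]/c[2]
for n,x,y in(("pale",.620,-.0795),("light",.627,0),("mid",.6335,.0798),("dark",.640,.1594)):
    P=(x,y,.049);A,B=blob(0,px(t,P),gt,12),blob(0,px(s,P),gs,12)
    print(n,A and B and meet(ray(t,A[0]),ray(s,B[0])))
E
```

```text
clock: 23.68
position: [0.6272, -0.0011, 0.0645]
contact_force: [-1.9, -0.5, 6.1]
width: 0.0332
gripper_force: 30.5
clock: 24.02
position: [0.6269, -0.001, 0.063]
contact_force: [1.2, 0.2, 0.7]
width: 0.0701
gripper_force: 0.0
clock: 25.27
position: [0.3888, -0.001, 0.2137]
ee_rot: [0.001, 0.707, 0.707, 0.001]
contact_force: [-0.1, 0.3, 0.4]
width: 0.0699
gripper_force: 0.0
pale [ 0.6201 -0.0812  0.0462]
light [ 0.6278 -0.0026  0.0506]
mid [0.6343 0.0814 0.0503]
dark [0.6407 0.1612 0.0503]
```

View pics/t9.png

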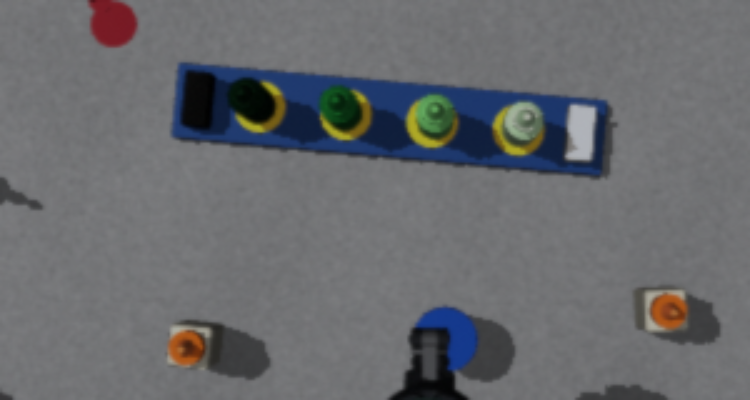

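View pics/s9.png

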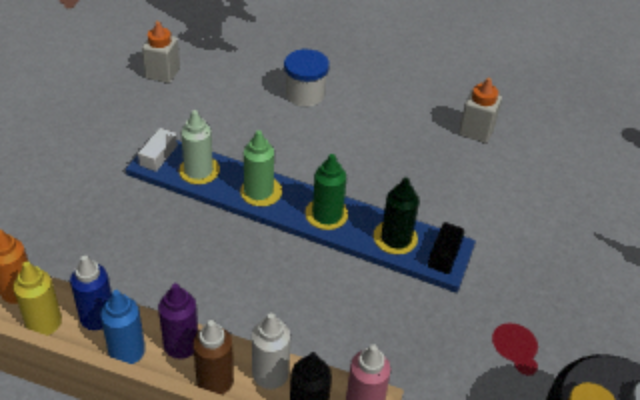

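All four bottles stand upright on their marks, within about 3 mm of centre, in order from the white block. The cup is undisturbed and the gripper is clear.

```bash
python3 -c "
from rig import ticket
print(ticket.sign_off())"
```

```text
the job is handed in; nothing more can be done
None
```

The job is handed in: pale, light, mid and dark stand upright and released on the marks in order from the white block, each about 3 mm or less from its mark's centre by camera, with the cup untouched, at about 25 s on the robot's clock; sign-off gave no verdict.

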